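# Put the mixed-up tools back on their own outlines

### The job

The block plane, the spokeshave and the handscrew clamp in the shadow-board tray have been put back on each other's painted outlines. Swap them round (the blank panel is free to park one on) so that each tool lies flat, squarely on its own outline and the same way round as it is painted. Set them down, do not drop them, and leave the cork block and the pencil in the middle of the tray where they are.

Things in the scene. Friction and masses are not known exactly. Their poses are not given: they have to be found in the camera images.
- plane_c (a point): steel block plane, 160 mm long (x), 48 wide (y), 48 high, 0.6 kg; point half-way along its centre line, 20 mm above its sole; x to its round toe with the small brass knob, z up. Parallel sides 48 mm apart, 22 mm high, from 68 mm behind to 44 mm ahead of the point: grip across y at the point. A domed cap stands on the rear half.
- shave_c (a point): metal spokeshave, 255 mm long between handle ends (x), 36 high, 0.28 kg; point in the centre of its middle block, 12 mm above the flat sole. Block 66 mm long, 36 wide (y), 20 high, parallel sides: grip it across y. Blade edge looks to +y; the slim handles stand 11 mm clear of the surface and sweep back to -y by 17 mm at their ends; z up.
- clamp_c (a point): wooden handscrew clamp, closed: two jaws side by side, together 130 mm long (x), 57 wide (y), 26 high, 0.26 kg; point in the middle of the jaws, 13 mm up. x to the narrowed tips, z up. Two 22 mm thick screw handles reach 73 mm from the centre line, to +y 18 mm behind the point, to -y 52 mm behind. Grip across y 27 mm ahead of the point.
- panel_plane: plywood panel 270 x 155 x 5 mm, fixed in the tray, top 11 mm above the bench, with the dark painted outline of the block plane (oblong, one round end) at its centre, 4 mm larger all round than the tool; round end towards +x. Origin: middle of its near short edge, on its underside; x along the panel (its centre is 135 mm along x), y left, z up.
- panel_shave: plywood panel 270 x 155 x 5 mm, fixed in the tray, top 11 mm above the bench, with the dark painted outline of the spokeshave (short block, two long handles) at its centre, 4 mm larger all round than the tool; blade side towards +y, handles sweep back to -y. Origin: middle of its near short edge, on its underside; x along the panel (its centre is 135 mm along x), y left, z up.
- panel_clamp: plywood panel 270 x 155 x 5 mm, fixed in the tray, top 11 mm above the bench, with the dark painted outline of the handscrew clamp (oblong, two stubs) at its centre, 4 mm larger all round than the tool; jaw tips towards +x, front stub +y, rear stub -y. Origin: middle of its near short edge, on its underside; x along the panel (its centre is 135 mm along x), y left, z up.
- panel_blank: plywood panel 270 x 155 x 5 mm, fixed in the tray, top 11 mm above the bench, with no outline: the free spot at the start. Origin: middle of its near short edge, on its underside; x along the panel (its centre is 135 mm along x), y left, z up.
- cork_c (a point): cork sanding block, 90 x 40 x 30 mm, loose in the middle bay of the tray; this point is its centre. Not to be moved.
- pencil_c (a point): flat carpenter's pencil, 129 x 14 x 8 mm, loose in the middle bay of the tray; this point is near its middle, 4 mm up. Not to be moved.
Not all that is in view belongs to the job. Of the things shaped like the part that bears clamp_c, the wooden one is meant.

How it is judged:
By the outcome, as a careful person would: the job done as asked, in the order asked, and still so for the second after the job is handed in, with the robot touching nothing.
It also fails if it takes over 99 s, if anything falls off the work surface, if the arm or the gripper's body presses on something with over 40 N, if the wrist force passes 120 N, or if a joint passes its speed limit or range.

### The arm

A 7-joint arm with a two-finger parallel gripper is mounted at the origin on the work surface. World frame = base frame: x ahead of the robot, y to its left, z up, the work surface at z = 0. Lengths are in m, angles in rad, forces in N, time in s.
With the tool pointing down it reaches from about 0.425 to 1.025 m from the base axis. Payload 9.4 kg.
Tool frame: the origin (TCP) lies midway between the tips of the shut fingers; the grasp point (between the pads) lies 19 mm behind it; z points along the fingers, y is the line along which they close (so a half turn about z gives the same grasp; the last joint's range is limited). The gripper opens to 93 mm and grips with 3 to 60 N. Pads are 15 mm wide; open, the fingers measure 128 mm over their backs; the gripper's body (75 mm by 188 mm) begins 65 mm behind the grasp point.
Start: joints at [-1.315, 0.599, -0.003, 1.599, 0.002, 0.943, -0.08], TCP at [0.237, 0.685, 0.219] pointing down, gripper open.
Joint ranges: [-2.57, 2.57], [-0.35, 1.97], [-1.29, 1.29], [0.11, 2.56], [-1.05, 4.19], [0.11, 1.86], [-2.63, 2.63]. Speed limits (rad/s): [2.22, 2.22, 3.01, 3.01, 3.14, 3.14, 3.14].

### API

Orientations are given as [roll, pitch, yaw] about the fixed x, y, z axes, in that order (R = Rz(yaw) Ry(pitch) Rx(roll)).
In Python, from bench import state, viewer, ticket gives the robot as it stands.
- The arm moves only by the tool arm_command, never from a script. Its argument "moves" is a list that holds one entry, the list of rows, each a list of 6 numbers: the shift along the tool's x, y, z in mm, then the turn, a rotation vector about the tool's x, y, z in degrees. In form: [[[x, y, z, rx, ry, rz], ...]]. A call has 1 to 20 rows; each row is the pose to reach, as a shift and turn from the pose commanded when the call began, along the tool's axes at that moment; what a row does not reach only later rows make up. A row lasts 1/12 s, in which the tool goes at most 41.7 mm and 7.16 degrees, less where a joint would pass 70% of its speed; a pose out of reach is approached as far as the arm can. A call with a gripper value outside its range is refused whole. "gripper" is the opening, from -1 (shut) to 1 (fully open), so that 0 is half open, set as the call begins (left out, the last holds). The fingers move at their own pace and stop on an object; "squeeze" is the grip in N (left out, the last holds). Time passes only in rows, so rows that repeat a pose let the fingers close. It gives the time, the measured TCP pose, the force, the opening and the grip force at its end, in the units of the state.
- state(): the state, without advancing time (a new reading comes with each control period).
- viewer.grab_frame(name): name is "scene" or "top" or "wrist"; returns (picture, depth): 400x640x3 uint8, red, green, blue; 400x640 float32, m along the optical axis (not along the pixel's ray), 0 where there is no reading.
- viewer.get_calibration(name): a dict with "fovy" (degrees; the focal length in pixels is half the picture's height over the tangent of half this angle, whatever the lens; pixels are square), "cx", "cy" (the principal point, pixels), "distortion" ([k1, k2, p1, p2, k3] as OpenCV has them; the pictures are not rectified), "R" (3x3) and "t" (3): a world point X has camera coordinates R X + t; the wrist camera has in their place "mount" (4x4, takes a point from camera to tool coordinates, whose origin is the TCP and whose axes are the flange's). Camera axes: x right, y down, z forward; pixel columns grow to the right and rows downward; lengths in m; the calibration is good to about 2 mm. A picture is of the moment at which its call begins: read the wrist's pose just before it. get_calibration takes no time and is no camera call.
- ticket.hand_in(): hands the job in; it is judged then, once.
The state is a dict: "time": time; "joint_pos": joint angles; "joint_velocities": joint speeds; "effort": joint torques, N m; "position": TCP position; "orientation": TCP orientation; "force": force on the tool from outside, world axes, zero at the start; "torque": the same for the moment, N m; "grip_width": finger opening in m; "grip_force": force on a finger pad.
Only numpy, scipy, OpenCV 4.12 (cv2) and the standard library are available. Lean on these libraries where they do the work, as an engineer would, in place of code of your own. Each camera call takes 0.05 s, during which the arm holds its last target. There are 200 camera calls.

## Working session

There is one attempt and no reset: what is moved stays moved. The work goes in short steps, Python scripts to look and compute and a tool call to move; the robot and the scene stay as the last step left them, time stands still between calls to the robot, and variables do not carry over. Pictures are saved under pics/ and viewed, at most 14 in all, crops included, and the job is handed in when it is done.

Besides the shell and the picture viewer there is one more tool, called after ">>>" by a JSON object that holds its "op" and its "data". arm_command: Moves the arm, as the interface text tells. Its arguments: {"type":"object","properties":{"moves":{"type":"array","items":{"type":"array","items":{"type":"array","items":{"type":"number"}}}},"gripper":{"type":"number"},"squeeze":{"type":"number"}},"required":["moves"]}

```bash
mkdir -p pics; cat > h.py <<'E'
import numpy as np, cv2
from bench import state, viewer, ticket
from scipy.spatial.transform import Rotation as Ro
def K(c,h=400):
    f=h/2/np.tan(np.radians(c["fovy"])/2); return np.array([[f,0,c["cx"]],[0,f,c["cy"]],[0,0,1]])
def tcp(s=None):
    s=s or state(); T=np.eye(4); T[:3,:3]=Ro.from_euler('xyz',s["orientation"]).as_matrix(); T[:3,3]=s["position"]; return T
def campose(name,c,T=None):
    if name=="wrist":
        return (tcp() if T is None else T)@np.array(c["mount"])
    W=np.eye(4); R=np.array(c["R"]); W[:3,:3]=R.T; W[:3,3]=-R.T@np.array(c["t"]); return W
def ray(name,px,T=None):
    c=viewer.get_calibration(name); p=np.array(px,float).reshape(-1,1,2)
    n=cv2.undistortPoints(p,K(c),np.array(c["distortion"],float))[:,0]
    W=campose(name,c,T); d=np.c_[n,np.ones(len(n))]@W[:3,:3].T
    return W[:3,3],d
def onz(name,px,z,T=None):
    o,d=ray(name,px,T); return o+d*((z-o[2])/d[:,2])[:,None]
def proj(name,X,T=None):
    c=viewer.get_calibration(name); W=np.linalg.inv(campose(name,c,T))
    Xc=np.array(X,float).reshape(-1,3)@W[:3,:3].T+W[:3,3]
    return cv2.projectPoints(Xc,np.zeros(3),np.zeros(3),K(c),np.array(c["distortion"],float))[0][:,0]
def grab(name,f=None):
    T=tcp(); a,d=viewer.grab_frame(name)
    if f: cv2.imwrite(f"pics/{f}.png",a[:,:,::-1]); np.savez(f"pics/{f}.npz",a=a,d=d,T=T)
    return a,d,T
E
python3 - <<'E'
from h import *
grab("top","top0");grab("scene","scene0");grab("wrist","wrist0")
s=state();print(s["time"],s["position"],s["orientation"],s["grip_width"],s["force"])
for n in("top","scene","wrist"):
    c=viewer.get_calibration(n);print(n,c["fovy"],c["cx"],c["cy"],c["distortion"],campose(n,c).round(3).tolist())
print(viewer.get_calibration("wrist")["mount"])
E
```

```text
0.15 [0.23673957 0.68487228 0.21795052] [-3.14041732e+00  1.13868555e-04  2.80885867e+00] 0.0931840492771551 [-0.1105664   0.51490118  0.00229317]
top 47.21512988597232 315.81492950289726 198.18370830505523 [-0.11179141  0.          0.          0.          0.        ] [[-0.012, -0.997, 0.081, 0.303], [-1.0, 0.011, -0.013, -0.166], [0.013, -0.081, -0.997, 1.668], [0.0, 0.0, 0.0, 1.0]]
scene 42.59057649973494 313.4654448628069 190.44858292996008 [-0.09275622  0.          0.          0.          0.        ] [[-0.782, 0.494, -0.381, 0.979], [0.623, 0.632, -0.46, 0.448], [0.013, -0.597, -0.802, 1.156], [0.0, 0.0, 0.0, 1.0]]
wrist 66.14335093778938 316.54262596537376 198.57844868385416 [-0.02881873  0.          0.          0.          0.        ] [[0.327, 0.916, 0.233, 0.173], [0.945, -0.316, -0.081, 0.707], [-0.001, 0.246, -0.969, 0.384], [0.0, 0.0, 0.0, 1.0]]
[[ 4.87761867e-05 -9.69221492e-01 -2.46190367e-01  6.73422730e-02]
 [ 9.99999944e-01 -3.41786206e-05  3.32680920e-04  2.25572122e-05]
 [-3.30855944e-04 -2.46190369e-01  9.69221436e-01 -1.66266704e-01]
 [ 0.00000000e+00  0.00000000e+00  0.00000000e+00  1.00000000e+00]]
```

View pics/top0.png

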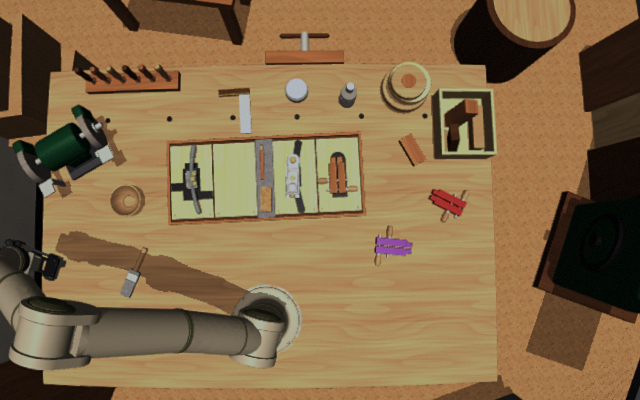

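View pics/scene0.png

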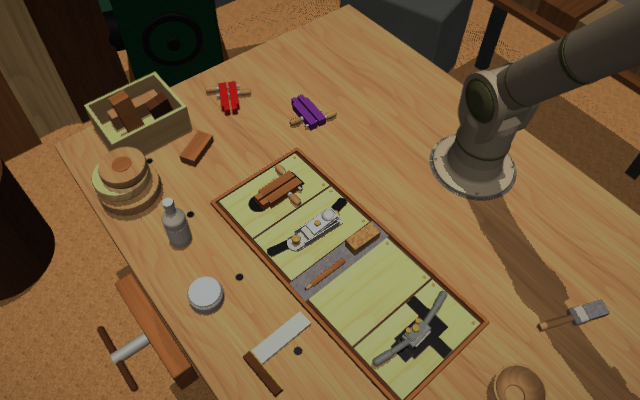

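The wooden clamp candidates are the wooden one in the tray (338,175), red (448,202) and purple (394,246). The tray one fits because it is wood-brown and sits on the plane outline. I'll confirm this in an enlarged crop.

```bash
python3 - <<'E'
from h import *
a=np.load("pics/top0.npz")["a"]
cv2.imwrite("pics/crop0.png",cv2.resize(a[125:230,160:370],None,fx=3.8,fy=3.8,interpolation=cv2.INTER_CUBIC)[:,:,::-1])
pts=[(168,143),(362,135),(363,213),(169,222),(192,181),(234,181),(293,176),(338,175),(265,197),(262,162)]
print(onz("top",pts,0.011).round(3))
E
```

```text
[[ 0.65   0.357  0.011]
 [ 0.67  -0.361  0.011]
 [ 0.382 -0.359  0.011]
 [ 0.357  0.349  0.011]
 [ 0.506  0.265  0.011]
 [ 0.504  0.11   0.011]
 [ 0.52  -0.106  0.011]
 [ 0.522 -0.27   0.011]
 [ 0.445 -0.003  0.011]
 [ 0.573  0.007  0.011]]
```

View pics/crop0.png

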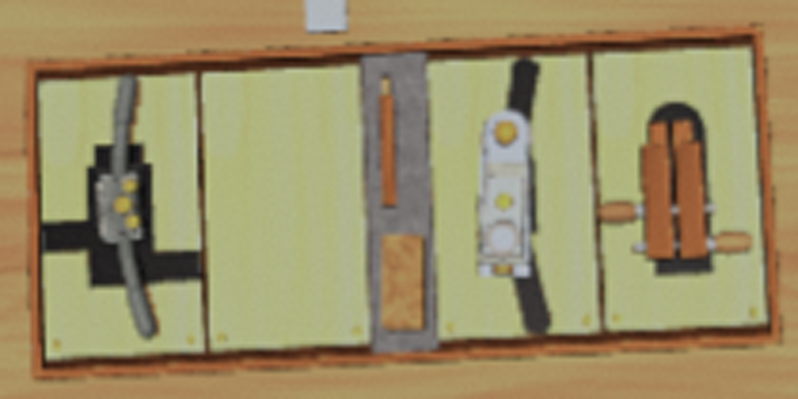

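View pics/wrist0.png

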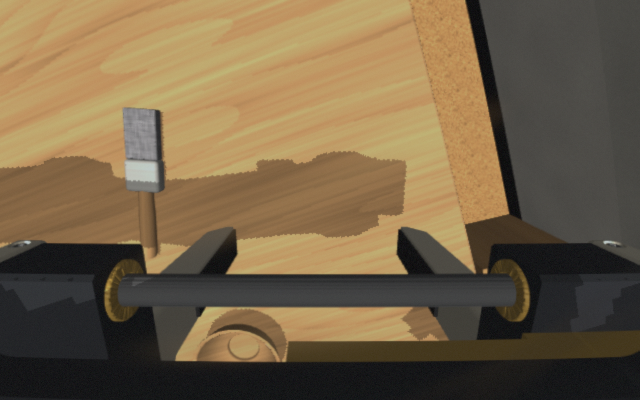

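The crop confirms it: the tray clamp is wooden (crop px 675,190; brown jaws, tan handles), and the decoys outside are red and purple. From left to right: shave on the clamp outline, blank panel, bay with cork and pencil, plane on the shave outline, clamp on the plane outline. The wrist view shows only the bench. Next I'll move the wrist camera over the tray.

```bash
cat >> h.py <<'E'
def go(x,y,z,yawdeg,T=None):
    "row (mm,deg) from current commanded pose (approx measured) to tool-down pose"
    T=tcp() if T is None else T; G=np.eye(4); G[:3,:3]=Ro.from_euler('xyz',[np.pi,0,np.radians(yawdeg)]).as_matrix(); G[:3,3]=[x,y,z]
    D=np.linalg.inv(T)@G; r=np.r_[D[:3,3]*1000,np.degrees(Ro.from_matrix(D[:3,:3]).as_rotvec())]
    print("row",r.round(1).tolist(),"min rows",np.ceil(max(np.linalg.norm(r[:3])/41.7,np.linalg.norm(r[3:])/7.16))); return G
E
python3 -c "
from h import *
go(.57,.17,.26,180)"
```

```text
row [-483.2, -377.8, -41.6, -0.1, -0.0, -19.1] min rows 15.0
```

>>> {"op": "arm_command", "data": {"moves": [[[-120,-94,-42,0,0,-5],[-240,-188,-42,0,0,-10],[-483,-378,-42,0,0,-19],[-483,-378,-42,0,0,-19],[-483,-378,-42,0,0,-19],[-483,-378,-42,0,0,-19],[-483,-378,-42,0,0,-19],[-483,-378,-42,0,0,-19],[-483,-378,-42,0,0,-19],[-483,-378,-42,0,0,-19],[-483,-378,-42,0,0,-19],[-483,-378,-42,0,0,-19],[-483,-378,-42,0,0,-19],[-483,-378,-42,0,0,-19],[-483,-378,-42,0,0,-19],[-483,-378,-42,0,0,-19],[-483,-378,-42,0,0,-19],[-483,-378,-42,0,0,-19]]]}}

```text
time: 1.65
position: [0.5694, 0.1707, 0.2604]
orientation: [3.141, -0.001, 3.14]
force: [-1.0, 0.3, -0.6]
grip_width: 0.0931
grip_force: 0.0
```

```bash
python3 - <<'E'
from h import *
s=state();print(s["time"],s["joint_pos"],s["position"],s["orientation"])
grab("wrist","w1"); go(.57,-.13,.26,180)
E
```

```text
1.65 [-0.3573288   0.39744627 -0.04052048  1.85928528  0.01944639  0.88574508
  1.16269215] [0.5694028  0.17069528 0.26036935] [ 3.14121107e+00 -6.99471296e-04  3.14049505e+00]
row [-0.8, -301.4, 0.3, 0.0, -0.0, 0.0] min rows 8.0
```

View pics/w1.png

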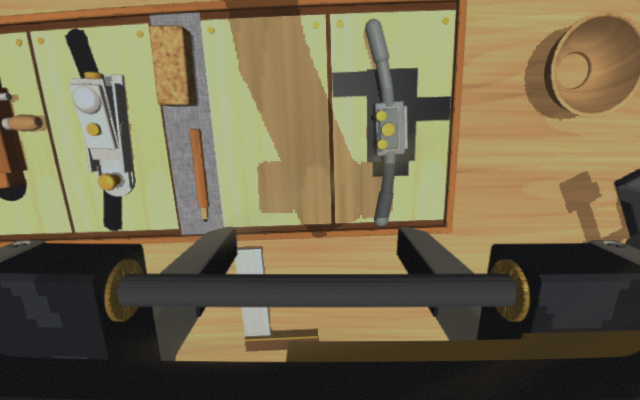

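w1 shows the spokeshave at (391,125) on the clamp outline (330–450, 68–175), the blank panel at (275,120), the bay at x=185 and the plane at (103,135). Next is the second viewpoint.

>>> {"op": "arm_command", "data": {"moves": [[[0,-40,0,0,0,0],[0,-300,0,0,0,0],[0,-300,0,0,0,0],[0,-300,0,0,0,0],[0,-300,0,0,0,0],[0,-300,0,0,0,0],[0,-300,0,0,0,0],[0,-300,0,0,0,0],[0,-300,0,0,0,0],[0,-300,0,0,0,0]]]}}

```text
time: 2.53
position: [0.5695, -0.1284, 0.2605]
orientation: [3.141, -0.0, 3.141]
force: [0.5, 0.2, -0.1]
grip_width: 0.0932
grip_force: 0.0
```

```bash
python3 - <<'E'
from h import *
s=state();print(s["time"],s["joint_pos"],s["position"],s["orientation"])
grab("wrist","w2")
E
```

```text
2.5333 [ 0.1152691   0.38325991  0.01336251  1.8846456  -0.00751623  0.87408981
  1.70301407] [ 0.56952624 -0.12836168  0.26048032] [ 3.14078552e+00 -2.57340016e-04  3.14132313e+00]
```

View pics/w2.png

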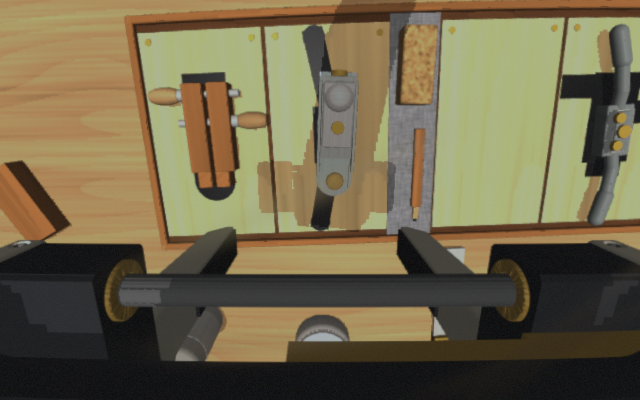

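w2 shows the clamp at (208,130) on the plane outline, its round end at (215,190), and the plane at (337,135) with its brass knob toe at (335,181), on the shave outline. The near-edge screws are visible along row ~35. I'll measure the panels with hue masks, the tools with depth-segmented points, and heights by triangulation.

```bash
cat >> h.py <<'E'
def cloud(f,name="wrist"):
    q=np.load(f"pics/{f}.npz"); a,d,T=q["a"],q["d"],q["T"]
    u,v=np.meshgrid(np.arange(640),np.arange(400)); o,r=ray(name,np.c_[u.ravel(),v.ravel()],T)
    c=viewer.get_calibration(name); zc=campose(name,c,T)[:3,2]
    P=o+r*d.ravel()[:,None]; P[d.ravel()==0]=np.nan
    return a,P.reshape(400,640,3),T
def tri(p1,T1,p2,T2):
    o1,d1=ray("wrist",[p1],T1);o2,d2=ray("wrist",[p2],T2);d1,d2=d1[0],d2[0]
    k=np.linalg.lstsq(np.c_[d1,-d2],o2-o1,rcond=None)[0]; A,B=o1+d1*k[0],o2+d2*k[1]
    return (A+B)/2,np.linalg.norm(A-B)
def rect(xy):
    (c,s,an)=cv2.minAreaRect(xy.astype(np.float32)*1000); s=list(s)
    if s[0]<s[1]: an+=90; s=s[::-1]
    an=(an+90)%180-90
    return np.round(c,1),np.round(s,1),round(an,2)
E
python3 - <<'E'
from h import *
a1,P1,T1=cloud("w1");a2,P2,T2=cloud("w2")
for p1,p2 in [((211,30),(452,30)),((316,25),(554,28)),((108,182),(334,181)),((94,129),(337,128)),((158,26),(405,25)),((381,116),(620,118)),((388,130),(625,131)),((204,213),(416,213))]:
    X,e=tri(p1,T1,p2,T2); print(p1,X.round(4),round(e,4),"depth",P1[p1[1],p1[0]].round(4),P2[p2[1],p2[0]].round(4))
for nm,a,P,T,bx in [("blank",a2,P2,T2,(440,8,566,238)),("plane",a2,P2,T2,(130,8,275,242)),("shave",a2,P2,T2,(262,8,392,240)),("clamp",a1,P1,T1,(325,4,458,230)),("blank1",a1,P1,T1,(205,4,332,235))]:
    h=cv2.cvtColor(a,cv2.COLOR_RGB2HSV); m=cv2.inRange(h,(24,60,40),(40,255,255)); x0,y0,x1,y1=bx
    k=np.zeros_like(m);k[y0:y1,x0:x1]=m[y0:y1,x0:x1]
    k=cv2.morphologyEx(k,cv2.MORPH_OPEN,np.ones((3,3)))
    cn,l,st,_=cv2.connectedComponentsWithStats(k)
    print(nm,[s[:5].tolist() for s in st[1:] if s[4]>200])
    big=np.isin(l,[i for i in range(1,cn) if st[i,4]>1500])
    ys,xs=np.nonzero(big); pts=onz("wrist",np.c_[xs,ys],0.011,T)[:,:2]
    print("  rect",rect(pts),"depth z",np.nanmedian(P[ys,xs,2]).round(4))
E
```

```text
(211, 30) [0.3918 0.0401 0.0109] 0.0001 depth [0.392  0.0404 0.0117] [0.3921 0.0396 0.0123]
(316, 25) [0.3868 0.1702 0.0105] 0.0 depth [0.3872 0.1703 0.0119] [0.3875 0.1685 0.0129]
(108, 182) [ 0.5789 -0.1054  0.0323] 0.0005 depth [ 0.5775 -0.0998  0.0404] [ 0.577  -0.1059  0.041 ]
(94, 129) [ 0.5104 -0.1034  0.045 ] 0.0006 depth [ 0.51   -0.1004  0.0492] [ 0.5107 -0.1036  0.0486]
(158, 26) [ 0.3891 -0.0214  0.0203] 0.0004 depth [ 0.3934 -0.0139  0.0362] [ 0.3931 -0.025   0.034 ]
(381, 116) [0.4962 0.2484 0.0448] 0.0002 depth [0.4964 0.2481 0.0464] [0.4962 0.2445 0.0488]
(388, 130) [0.5123 0.2575 0.0462] 0.001 depth [0.5128 0.2576 0.0457] [0.5118 0.258  0.0456]
(204, 213) [0.6279 0.012  0.0135] 0.0005 depth [0.628  0.0115 0.0122] [0.6284 0.0123 0.0126]
blank [[440, 18, 125, 209, 21830], [542, 97, 24, 126, 1808]]
  rect (array([511.5, 128.1]), array([278.8, 183.8]), 5.47) depth z 0.0112
plane [[156, 27, 111, 88, 6161], [270, 27, 5, 76, 308], [141, 33, 15, 58, 555], [150, 103, 125, 138, 8072]]
  rect (array([ 530.6, -269.9]), array([279.4, 155.1]), 2.15) depth z 0.0112
shave [[285, 25, 31, 140, 3039], [270, 26, 15, 135, 1129], [374, 95, 15, 67, 561], [262, 128, 8, 34, 231], [262, 213, 14, 20, 254], [280, 212, 12, 20, 209], [361, 212, 26, 17, 333]]
  rect (array([ 473.1, -148.2]), array([172.4,  36.3]), 1.23) depth z 0.0112
clamp [[350, 10, 106, 88, 6098], [335, 14, 10, 58, 512], [335, 97, 9, 36, 254], [350, 96, 17, 68, 1080], [389, 120, 61, 101, 4306]]
  rect (array([505.4, 281.4]), array([269.5, 130.9]), 2.2) depth z 0.0112
blank1 [[301, 15, 27, 79, 1209], [205, 19, 96, 208, 7694]]
  rect (array([512.8,  86.5]), array([270.4, 106.6]), 3.21) depth z 0.0112
```

```bash
python3 - <<'E'
from h import *
# ortho: col = (0.39-y)*1000 ; row=(0.67-x)*1000 at z=.0112
out=[]
for f in("w1","w2"):
    q=np.load(f"pics/{f}.npz"); X,Y=np.meshgrid(np.arange(.67,.36,-.001),np.arange(.39,-.39,-.001),indexing='ij')
    p=proj("wrist",np.c_[X.ravel(),Y.ravel(),0*X.ravel()+.0112],q["T"]).reshape(*X.shape,2).astype(np.float32)
    o=cv2.remap(q["a"],p[...,0],p[...,1],cv2.INTER_LINEAR); cv2.imwrite(f"pics/o{f}.png",o[:,:,::-1]); out.append(o[5:300])
cv2.imwrite("pics/ortho.png",np.vstack(out)[:,:,::-1])
E
```

```text
(no output)
```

View pics/ortho.png

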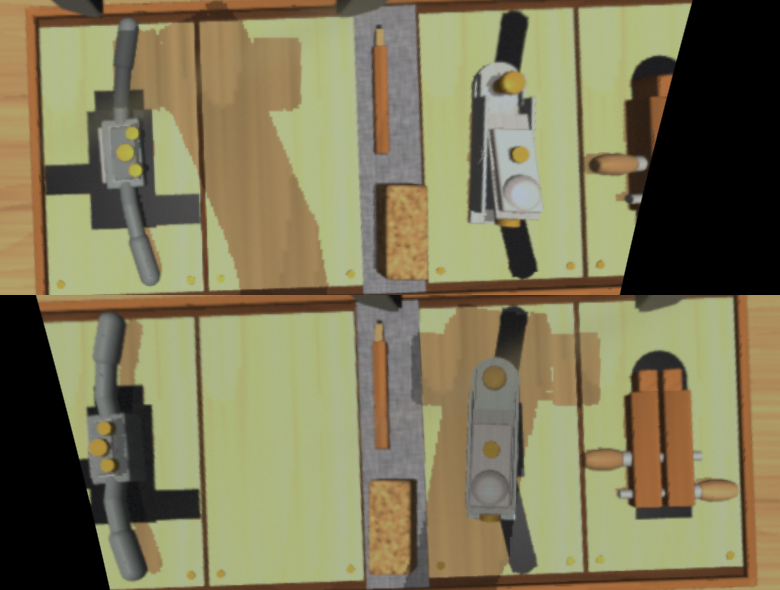

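The orthos show four panels split at cols ~203, 360–420 and 580, with screws at row ~260–284. The clamp and plane both have x pointing away from the robot, like the outlines. The shave is about 8° off. Now I'll take precise numbers.

```bash
cat > m.py <<'E'
from h import *
def screws(f):
    o=cv2.imread(f"pics/o{f}.png"); h=cv2.cvtColor(o,cv2.COLOR_BGR2HSV)
    S=[]
    for (c,r) in [(61,289),(191,285),(221,283),(351,278),(440,275),(570,270),(600,269),(730,264)]:
        w=h[r-9:r+10,c-9:c+10]; m=cv2.inRange(w,(15,150,60),(25,255,255)); M=cv2.moments(m,True)
        if M["m00"]>8: S.append((c-9+M["m10"]/M["m00"],r-9+M["m01"]/M["m00"]))
    return [(round(.67-r/1000,4),round(.39-c/1000,4)) for c,r in S]
def edges(f,c0,c1,th):
    o=cv2.imread(f"pics/o{f}.png"); h=cv2.cvtColor(o,cv2.COLOR_BGR2HSV); m=cv2.inRange(h,(26,60,40),(40,255,255))
    r,c=np.nonzero(m[:,c0:c1]); x=.67-r/1000; y=.39-(c+c0)/1000; co,s=np.cos(th),np.sin(th)
    u=np.round(1000*(co*x+s*y)).astype(int); v=np.round(1000*(-s*x+co*y)).astype(int)
    def ext(a,b):
        lo=[];hi=[]
        for k in np.unique(b):
            q=a[b==k]
            if len(q)>60: lo.append(q.min());hi.append(q.max())
        return np.median(lo),np.median(hi)
    return ext(u,v),ext(v,u)
def local(P,ctr,th):
    d=P[...,:2]-np.array(ctr); c,s=np.cos(th),np.sin(th); return np.stack([c*d[...,0]+s*d[...,1],-s*d[...,0]+c*d[...,1]],-1)*1000
E
python3 - <<'E'
from m import *
print(screws("w1"));print(screws("w2"))
th=np.radians(2.1)
for n,f,a,b in [("clamp","w1",36,204),("blank","w1",198,366),("blank","w2",194,366),("shave","w1",412,586),("shave","w2",412,586),("plane","w2",576,752)]:
    print(n,f,edges(f,a,b,th))
for f in("w1","w2"):
    a,P,T=cloud(f)
    for n,c,lo in [("plane",(.52,-.105),.02),("clamp",(.52,-.27),.02),("shave",(.51,.26),.02)]:
        ok=(np.linalg.norm(P[...,:2]-np.array(c),axis=-1)<.15)&(abs(P[...,1]-c[1])<.07)&(P[...,2]>lo)&(P[...,2]<.075)&(P[...,0]>.37)&(P[...,0]<.65)
        k=cv2.morphologyEx(ok.astype(np.uint8),cv2.MORPH_OPEN,np.ones((3,3))); nn,l,st,_=cv2.connectedComponentsWithStats(k)
        j=1+np.argmax(st[1:,4]); Q=P[l==j]; print(f,n,len(Q),rect(Q[:,:2]),"z pct",np.percentile(Q[:,2],[10,50,90,99]).round(4))
E
```

```text
[(0.3806, 0.33), (0.3949, -0.0503), (0.3994, -0.1803), (0.4007, -0.2104)]
[(0.385, 0.1995), (0.3864, 0.1697), (0.3914, 0.04), (0.3946, -0.0504), (0.405, -0.34)]
clamp w1 ((np.float64(381.0), np.float64(649.0)), (np.float64(189.0), np.float64(327.0)))
blank w1 ((np.float64(390.0), np.float64(650.0)), (np.float64(16.0), np.float64(96.0)))
blank w2 ((np.float64(382.0), np.float64(649.0)), (np.float64(13.0), np.float64(176.0)))
shave w1 ((np.float64(382.0), np.float64(650.0)), (np.float64(-214.0), np.float64(-53.0)))
shave w2 ((np.float64(382.0), np.float64(649.0)), (np.float64(-219.0), np.float64(-53.0)))
plane w2 ((np.float64(382.0), np.float64(650.0)), (np.float64(-366.0), np.float64(-213.0)))
w1 plane 4025 (array([ 515.2, -102.5]), array([143.7,  51.1]), -3.97) z pct [0.0268 0.0413 0.0558 0.0588]
w1 clamp 1594 (array([ 523.4, -224.3]), array([128.5,  43.8]), -6.93) z pct [0.0229 0.0313 0.0371 0.0384]
w1 shave 3772 (array([511.2, 262. ]), array([252.3,  48.5]), 4.83) z pct [0.0305 0.038  0.0433 0.0478]
w2 plane 3369 (array([ 511.4, -103.1]), array([135.8,  49.4]), -0.89) z pct [0.0305 0.044  0.0565 0.0589]
w2 clamp 5799 (array([ 507.6, -257. ]), array([150.1, 113.2]), 27.86) z pct [0.0289 0.0366 0.038  0.0389]
w2 shave 4265 (array([510.8, 261.1]), array([252.1,  50.6]), 4.94) z pct [0.0286 0.0364 0.043  0.0479]
```

```bash
cat >> m.py <<'E'
def slices(Q,ctr,th,ulo,uhi,step=4,verbose=False):
    """v extents per u-slice -> fit centre line; returns yaw deg, v-centre at u=0, width, and u extents"""
    L=local(Q,ctr,th); U=[];A=[];B=[]
    for u in np.arange(ulo,uhi,step):
        q=L[(L[:,0]>=u)&(L[:,0]<u+step),1]
        if len(q)>8: U.append(u+step/2);A.append(np.percentile(q,1.5));B.append(np.percentile(q,98.5))
    U,A,B=map(np.array,(U,A,B)); r=[]
    for E in (A,B):
        p=np.polyfit(U,E,1)
        for _ in range(3):
            k=abs(np.polyval(p,U)-E)<1.5
            if k.sum()>4: p=np.polyfit(U[k],E[k],1)
        r.append(p)
    yaw=[round(np.degrees(th+np.arctan(p[0])),2) for p in r]
    c=np.abs(L[:,1])<22
    return "yaw lo/hi",yaw,"v lo/hi",[round(p[1],1) for p in r],"u ext",np.percentile(L[c,0],[.3,99.7]).round(1)
def seg(P,c,lo,hi=.08,R=.15,dy=.08):
    ok=(np.linalg.norm(P[...,:2]-np.array(c),axis=-1)<R)&(abs(P[...,1]-c[1])<dy)&(P[...,2]>lo)&(P[...,2]<hi)
    nn,l,st,_=cv2.connectedComponentsWithStats(ok.astype(np.uint8)); j=1+np.argmax(st[1:,4]); return P[l==j]
E
python3 - <<'E'
from m import *
for f in("w1","w2"):
    a,P,T=cloud(f); P[...,2]-=.0002
    print(f,"plane",slices(seg(P,(.515,-.103),.017,.06),(.515,-.103),np.radians(-2),-60,40))
    print(f,"shaveblk",slices(seg(P,(.511,.2615),.017),(.511,.2615),np.radians(4.9),-28,30))
    Q=seg(P,(.511,.2615),.02); print("  all",rect(Q[:,:2]))
a,P,T=cloud("w2")
print("clamp",slices(seg(P,(.515,-.265),.017),(.515,-.270),np.radians(1),5,45))
print("clampjaw",slices(seg(P,(.515,-.265),.033),(.515,-.270),np.radians(1),-10,45))
E
```

```text
w1 plane ('yaw lo/hi', [np.float64(-8.05), np.float64(-1.62)], 'v lo/hi', [np.float64(-18.5), np.float64(24.4)], 'u ext', array([-70.8,  72.5]))
w1 shaveblk ('yaw lo/hi', [np.float64(5.34), np.float64(5.84)], 'v lo/hi', [np.float64(-16.5), np.float64(23.5)], 'u ext', array([-123.8,  123.3]))
  all (array([511.2, 261.9]), array([252.3,  48.6]), 4.89)
w2 plane ('yaw lo/hi', [np.float64(-1.86), np.float64(-1.87)], 'v lo/hi', [np.float64(-24.1), np.float64(22.9)], 'u ext', array([-70.8,  70.5]))
w2 shaveblk ('yaw lo/hi', [np.float64(5.1), np.float64(0.83)], 'v lo/hi', [np.float64(-17.8), np.float64(22.3)], 'u ext', array([-124.4,  123.6]))
  all (array([510.8, 261.1]), array([252.1,  50.6]), 4.94)
clamp ('yaw lo/hi', [np.float64(2.79), np.float64(2.37)], 'v lo/hi', [np.float64(-20.4), np.float64(34.4)], 'u ext', array([-58.2,  70.3]))
clampjaw ('yaw lo/hi', [np.float64(2.54), np.float64(0.86)], 'v lo/hi', [np.float64(-21.1), np.float64(4.2)], 'u ext', array([-58. ,  70.6]))
```

```bash
python3 -c "
from h import *
go(.548,-.262,.10,182.4);go(.548,-.262,.016,182.4)"
```

```text
row [21.9, -134.8, 160.4, 0.1, -0.0, -2.3] min rows 6.0
row [21.9, -134.9, 244.4, 0.1, -0.0, -2.3] min rows 7.0
```

>>> {"op": "arm_command", "data": {"moves": [[[11,-67,80,0,0,-2],[22,-135,160,0,0,-2.4],[22,-135,160,0,0,-2.4],[22,-135,160,0,0,-2.4],[22,-135,160,0,0,-2.4],[22,-135,160,0,0,-2.4],[22,-135,160,0,0,-2.4],[22,-135,185,0,0,-2.4],[22,-135,210,0,0,-2.4],[22,-135,230,0,0,-2.4],[22,-135,240,0,0,-2.4],[22,-135,244,0,0,-2.4],[22,-135,244,0,0,-2.4],[22,-135,244,0,0,-2.4]]]}}

```text
time: 3.75
position: [0.5485, -0.2641, 0.0179]
orientation: [-3.141, 0.002, -3.1]
force: [-0.3, 0.3, -0.0]
grip_width: 0.0931
grip_force: 0.0
```

>>> {"op": "arm_command", "data": {"moves": [[[0,0,0,0,0,0],[0,0,0,0,0,0],[0,0,0,0,0,0],[0,0,0,0,0,0],[0,0,0,0,0,0],[0,0,0,0,0,0],[0,0,0,0,0,0],[0,0,0,0,0,0]]], "gripper": -0.3, "squeeze": 25}}

```text
time: 4.42
position: [0.5475, -0.2646, 0.0168]
orientation: [3.141, 0.0, -3.101]
force: [-0.8, 2.4, 3.4]
grip_width: 0.0568
grip_force: 25.0
```

```bash
python3 -c "
from h import *
go(.5385,.1103,.10,182.1);go(.5385,.1103,.0175,182.1)"
```

```text
row [-6.3, 375.0, -83.1, 0.0, 0.0, 0.2] min rows 10.0
row [-6.3, 375.0, -0.6, 0.0, 0.0, 0.2] min rows 9.0
```

>>> {"op": "arm_command", "data": {"moves": [[[0,0,-15,0,0,0],[0,0,-45,0,0,0],[0,0,-83,0,0,0],[0,0,-83,0,0,0],[-3,30,-83,0,0,0.2],[-6,375,-83,0,0,0.2],[-6,375,-83,0,0,0.2],[-6,375,-83,0,0,0.2],[-6,375,-83,0,0,0.2],[-6,375,-83,0,0,0.2],[-6,375,-83,0,0,0.2],[-6,375,-83,0,0,0.2],[-6,375,-83,0,0,0.2],[-6,375,-83,0,0,0.2],[-6,375,-83,0,0,0.2],[-6,375,-50,0,0,0.2],[-6,375,-25,0,0,0.2],[-6,375,-10,0,0,0.2],[-6,375,-4,0,0,0.2],[-6,375,-1.5,0,0,0.2]]]}}

```text
time: 6.08
position: [0.5376, 0.1085, 0.0169]
orientation: [-3.14, -0.002, -3.106]
force: [-0.9, 0.0, -1.8]
grip_width: 0.0566
grip_force: 24.9
```

>>> {"op": "arm_command", "data": {"moves": [[[0,0,0,0,0,0],[0,0,1,0,0,0],[0,0,1.5,0,0,0],[0,0,1.5,0,0,0]]]}}

```text
time: 6.42
position: [0.5386, 0.1101, 0.0174]
orientation: [3.141, 0.001, -3.105]
force: [-0.7, -0.3, -2.9]
grip_width: 0.0568
grip_force: 24.9
```

>>> {"op": "arm_command", "data": {"moves": [[[0,0,1,0,0,0],[0,0,1.5,0,0,0],[0,0,1.5,0,0,0],[0,0,1.5,0,0,0]]]}}

```text
time: 6.75
position: [0.5386, 0.1102, 0.0168]
orientation: [3.141, 0.002, -3.104]
force: [-2.9, -0.7, 14.2]
grip_width: 0.057
grip_force: 24.9
```

>>> {"op": "arm_command", "data": {"moves": [[[0,0,-0.8,0,0,0],[0,0,-0.8,0,0,0],[0,0,-0.8,0,0,0],[0,0,-0.8,0,0,0],[0,0,-20,0,0,0],[0,0,-55,0,0,0],[0,0,-85,0,0,0],[0,0,-85,0,0,0]]], "gripper": 1}}

```text
time: 7.42
position: [0.5403, 0.1105, 0.1046]
orientation: [3.14, 0.006, -3.105]
force: [1.0, 1.2, 0.8]
grip_width: 0.093
grip_force: 0.0
```

```bash
python3 -c "
from h import *
go(.515,-.1036,.10,178.1);go(.515,-.1036,.0145,178.1)"
```

```text
row [33.2, -213.0, 4.1, 0.1, 0.3, 4.0] min rows 6.0
row [33.7, -213.1, 89.6, 0.1, 0.3, 4.0] min rows 6.0
```

>>> {"op": "arm_command", "data": {"moves": [[[5,-40,0,0,0,1],[32,-213,0,0,0,4],[32,-213,0,0,0,4],[32,-213,0,0,0,4],[32,-213,0,0,0,4],[32,-213,0,0,0,4],[32,-213,0,0,0,4],[32,-213,0,0,0,4],[32,-213,20,0,0,4],[32,-213,45,0,0,4],[32,-213,65,0,0,4],[32,-213,76,0,0,4],[32,-213,80,0,0,4],[32,-213,82,0,0,4],[32,-213,82,0,0,4],[32,-213,82,0,0,4]]]}}

```text
time: 8.75
position: [0.5146, -0.1036, 0.0189]
orientation: [-3.142, 0.001, 3.109]
force: [-0.3, 0.5, -0.8]
grip_width: 0.0932
grip_force: 0.0
```

>>> {"op": "arm_command", "data": {"moves": [[[0,0,3,0,0,0],[0,0,4,0,0,0],[0,0,4,0,0,0],[0,0,4,0,0,0]]]}}

```text
time: 9.08
position: [0.5141, -0.104, 0.0144]
orientation: [-3.142, 0.0, 3.109]
force: [0.9, 0.4, -0.7]
grip_width: 0.093
grip_force: 0.0
```

>>> {"op": "arm_command", "data": {"moves": [[[0,0,0,0,0,0],[0,0,0,0,0,0],[0,0,0,0,0,0],[0,0,0,0,0,0],[0,0,0,0,0,0],[0,0,0,0,0,0],[0,0,0,0,0,0],[0,0,0,0,0,0]]], "gripper": -0.4, "squeeze": 45}}

```text
time: 9.75
position: [0.514, -0.1038, 0.0141]
orientation: [3.141, -0.0, 3.109]
force: [-0.2, 0.3, 0.3]
grip_width: 0.048
grip_force: 45.0
```

```bash
python3 -c "
from h import *
go(.5257,-.2708,.10,182.1);go(.5257,-.2708,.0150,182.1)"
```

```text
row [-17.1, -166.5, -85.9, 0.0, -0.0, -4.0] min rows 5.0
row [-17.1, -166.5, -0.9, 0.0, -0.0, -4.0] min rows 5.0
```

>>> {"op": "arm_command", "data": {"moves": [[[0,0,-15,0,0,0],[0,0,-45,0,0,0],[0,0,-80,0,0,0],[0,0,-80,0,0,0],[-3,-25,-80,0,0,-1],[-8,-60,-80,0,0,-2],[-16,-100,-80,0,0,-4],[-16,-140,-80,0,0,-4],[-16,-167,-80,0,0,-4],[-16,-167,-80,0,0,-4],[-16,-167,-80,0,0,-4],[-16,-167,-50,0,0,-4],[-16,-167,-25,0,0,-4],[-16,-167,-10,0,0,-4],[-16,-167,-4,0,0,-4],[-16,-167,-2,0,0,-4],[-16,-167,-1,0,0,-4],[-16,-167,-1,0,0,-4],[-16,-167,-1,0,0,-4]]]}}

```text
time: 11.33
position: [0.5252, -0.2714, 0.0161]
orientation: [-3.141, 0.001, -3.104]
force: [0.2, 0.4, -5.0]
grip_width: 0.0478
grip_force: 45.0
```

>>> {"op": "arm_command", "data": {"moves": [[[0,0,0.5,0,0,0],[0,0,1,0,0,0],[0,0,1,0,0,0],[0,0,1,0,0,0]]]}}

```text
time: 11.67
position: [0.5247, -0.2715, 0.0145]
orientation: [-3.141, 0.0, -3.105]
force: [-0.3, -0.2, -5.3]
grip_width: 0.0477
grip_force: 45.0
```

>>> {"op": "arm_command", "data": {"moves": [[[0,0.7,0.4,0,0,0],[0,0.7,0.8,0,0,0],[0,0.7,0.8,0,0,0]]]}}

```text
time: 11.92
position: [0.5247, -0.2712, 0.0142]
orientation: [-3.141, 0.001, -3.105]
force: [-2.1, -0.8, 5.3]
grip_width: 0.0478
grip_force: 45.0
```

>>> {"op": "arm_command", "data": {"moves": [[[0,0,0,0,0,0],[0,0,0,0,0,0],[0,0,0,0,0,0],[0,0,0,0,0,0],[0,0,-15,0,0,0],[0,0,-45,0,0,0],[-20,25,-80,0,0,0],[-45,50,-250,0,0,2],[-45,100,-250,0,0,2],[-45,100,-250,0,0,2],[-45,100,-250,0,0,2],[-45,100,-250,0,0,2],[-45,100,-250,0,0,2],[-45,100,-250,0,0,2],[-45,100,-250,0,0,2],[-45,100,-250,0,0,2]]], "gripper": 1}}

```text
time: 13.25
position: [0.5648, -0.1697, 0.2619]
orientation: [3.141, -0.002, -3.14]
force: [0.1, -0.4, 0.3]
grip_width: 0.093
grip_force: 0.0
```

```bash
cat >> m.py <<'E'
def ortho(f,x0,x1,y1,y0,s=.0005,z=.0112):
    q=np.load(f"pics/{f}.npz"); X,Y=np.meshgrid(np.arange(x1,x0,-s),np.arange(y1,y0,-s),indexing='ij')
    p=proj("wrist",np.c_[X.ravel(),Y.ravel(),0*X.ravel()+z],q["T"]).reshape(*X.shape,2).astype(np.float32)
    return cv2.remap(q["a"],p[...,0],p[...,1],cv2.INTER_LINEAR)
E
python3 - <<'E'
from m import *
s=state();print(s["time"],s["position"],s["orientation"])
grab("wrist","w3")
a,P,T=cloud("w3"); P[...,2]-=.0002
c=(.5257,-.2708)
print("plane",slices(seg(P,c,.017,.06),c,np.radians(2.09),-60,40))
o=ortho("w3",.37,.67,-.03,-.37); cv2.imwrite("pics/o3.png",o[:,:,::-1])
E
```

```text
13.25 [ 0.5648149  -0.16970755  0.26190196] [ 3.14147311e+00 -2.44078716e-03 -3.14028735e+00]
plane ('yaw lo/hi', [np.float64(-3.14), np.float64(2.47)], 'v lo/hi', [np.float64(-22.0), np.float64(23.6)], 'u ext', array([-71.2,  73. ]))
```

View pics/o3.png

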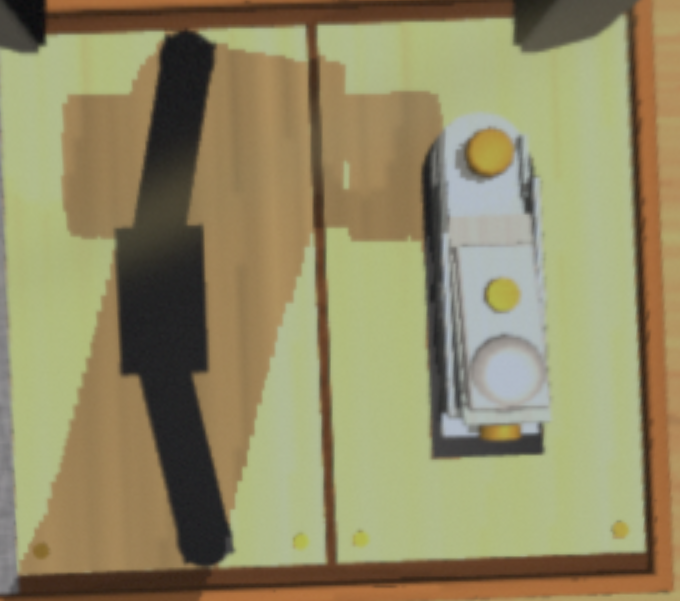

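The plane is on its outline in o3: dark border at left (430,300), heel outline edge at row 457, heel at row ~437. It may be a few mm too far forward, so I'll measure the heel and toe.

```bash
python3 - <<'E'
from m import *
a,P,T=cloud("w3")
c=(.5257,-.2708); L=local(P,c,np.radians(2.09)); 
for v0 in(-12,0,12):
  for r in [(-90,-66),(66,90)]:
    out=[]
    for u in range(r[0],r[1],2):
        m=(L[...,0]>=u)&(L[...,0]<u+2)&(abs(L[...,1]-v0)<5)
        if m.sum(): out.append((u+1,int(round(np.nanmedian(P[m][:,2])*1e4)),a[m].mean().astype(int)))
    print(v0,[(int(x),y,int(z)) for x,y,z in out])
# dark outline extents: dark low-sat pixels on panel plane
px=np.nonzero((a.max(-1)<60)&(abs(L[...,0])<95)&(abs(L[...,1])<45)&(P[...,2]<.014))
l=L[px]; print("dark",len(l),np.percentile(l,[1,99],axis=0).round(1).tolist())
for lo,hi in((-80,-60),(-60,-20),(-20,20),(20,50)):
    q=l[(l[:,0]>lo)&(l[:,0]<hi)]; print(lo,hi,len(q),np.percentile(q[:,1],[2,50,98]).round(1) if len(q) else 0)
E
```

```text
-12 [(-89, 117, 164), (-87, 112, 163), (-85, 106, 151), (-83, 115, 83), (-81, 117, 57), (-79, 115, 58), (-77, 117, 63), (-75, 117, 83), (-73, 126, 111), (-71, 172, 148), (-69, 384, 126), (-67, 377, 135)]
-12 [(67, 381, 137), (69, 368, 156), (71, 166, 160), (75, 170, 180), (77, 164, 174), (79, 165, 175), (81, 162, 180), (83, 160, 179), (85, 125, 170), (87, 107, 166), (89, 117, 163)]
0 [(-89, 111, 165), (-87, 115, 165), (-85, 108, 161), (-83, 115, 91), (-81, 121, 62), (-79, 121, 60), (-77, 113, 65), (-75, 121, 68), (-73, 123, 77), (-71, 425, 117), (-69, 425, 130), (-67, 428, 128)]
0 [(67, 399, 130), (69, 394, 128), (71, 383, 125), (73, 379, 130), (75, 154, 153), (77, 162, 159), (79, 165, 174), (81, 162, 181), (83, 161, 182), (85, 160, 180), (87, 157, 175), (89, 112, 167)]
12 [(-89, 111, 165), (-87, 113, 165), (-85, 106, 156), (-83, 109, 88), (-81, 119, 64), (-79, 113, 63), (-77, 118, 64), (-75, 117, 69), (-73, 119, 125), (-71, 167, 152), (-69, 167, 132), (-67, 173, 142)]
12 [(67, 164, 139), (69, 172, 147), (71, 158, 169), (73, 163, 179), (75, 162, 182), (77, 166, 182), (79, 163, 179), (81, 160, 177), (83, 165, 175), (85, 111, 159), (87, 114, 160), (89, 115, 162)]
dark 252 [[-82.0, -25.8], [64.3, 27.3]]
-80 -60 49 [-25.9 -18.9  25. ]
-60 -20 36 [22.9 23.4 25.2]
-20 20 45 [23.3 24.2 25.7]
20 50 65 [23.4 25.3 27.4]
```

The tool's thin sole (z .016) spans u −72.5…+87.5, while the outline runs −83.5…+84.5. The plane is therefore 7 mm too far forward. I'll re-grip it and shift it back.

```bash
python3 -c "
from h import *
go(.5257,-.2710,.08,181.9);go(.5257,-.2710,.0150,181.9)"
```

```text
row [38.8, -101.2, 181.9, 0.0, -0.1, -1.8] min rows 6.0
row [38.6, -101.2, 246.9, 0.0, -0.1, -1.8] min rows 7.0
```

>>> {"op": "arm_command", "data": {"moves": [[[10,-40,20,0,0,-1],[39,-101,150,0,0,-1.9],[39,-101,150,0,0,-1.9],[39,-101,150,0,0,-1.9],[39,-101,170,0,0,-1.9],[39,-101,182,0,0,-1.9],[39,-101,205,0,0,-1.9],[39,-101,225,0,0,-1.9],[39,-101,238,0,0,-1.9],[39,-101,244,0,0,-1.9],[39,-101,246,0,0,-1.9],[39,-101,246,0,0,-1.9],[39,-101,246,0,0,-1.9]]]}}

```text
time: 14.38
position: [0.5272, -0.2704, 0.0177]
orientation: [-3.141, 0.0, -3.106]
force: [-0.5, -0.3, 0.2]
grip_width: 0.0932
grip_force: 0.0
```

>>> {"op": "arm_command", "data": {"moves": [[[0,0,0,0,0,0],[0,0,0,0,0,0],[0,0,0,0,0,0],[0,0,0,0,0,0],[0,0,0,0,0,0],[0,0,0,0,0,0],[0,0,0,0,0,0],[0,0,0,0,0,0]]], "gripper": -0.4}}

```text
time: 15.05
position: [0.5271, -0.2703, 0.0174]
orientation: [-3.141, 0.0, -3.106]
force: [-0.1, -0.8, 0.1]
grip_width: 0.0477
grip_force: 45.0
```

>>> {"op": "arm_command", "data": {"moves": [[[0,0,-5,0,0,0],[3,0,-5,0,0,0],[7.2,0,-5,0,0,0],[7.2,0,-5,0,0,0],[7.2,0,-5,0,0,0],[7.2,0,-2.5,0,0,0],[7.2,0,-1,0,0,0],[7.2,0,0,0,0,0],[7.2,0,0.3,0,0,0],[7.2,0,0.3,0,0,0]]]}}

```text
time: 15.88
position: [0.5199, -0.2703, 0.0174]
orientation: [3.142, 0.0, -3.106]
force: [-1.2, 1.3, 2.6]
grip_width: 0.0474
grip_force: 45.0
```

>>> {"op": "arm_command", "data": {"moves": [[[0,0,0,0,0,0],[0,0,0,0,0,0],[0,0,0,0,0,0],[0,0,0,0,0,0],[0,0,-15,0,0,0],[0,0,-45,0,0,0],[-20,25,-80,0,0,0],[-45,50,-250,0,0,2],[-45,100,-250,0,0,2],[-45,100,-250,0,0,2],[-45,100,-250,0,0,2],[-45,100,-250,0,0,2],[-45,100,-250,0,0,2],[-45,100,-250,0,0,2],[-45,100,-250,0,0,2]]], "gripper": 1}}

```text
time: 17.13
position: [0.5607, -0.1692, 0.2664]
orientation: [-3.141, -0.001, -3.141]
force: [-0.9, 0.3, -0.3]
grip_width: 0.093
grip_force: 0.0
```

```bash
cat >> m.py <<'E'
def prof(f,c,th,axis,offs,rng,hw=5,b=1):
    a,P,T=cloud(f); L=local(P,c,np.radians(th))
    for v0 in offs:
        out=[]
        for u in range(rng[0],rng[1],b):
            m=(L[...,axis]>=u)&(L[...,axis]<u+b)&(abs(L[...,1-axis]-v0)<hw)
            if m.sum(): out.append((u,int(round(np.nanmedian(P[m][:,2])*1e3)),int(a[m].mean())))
        print(v0,out)
E
python3 - <<'E'
from m import *
grab("wrist","w4"); s=state(); print(s["time"])
c=(.5257,-.2708)
for r in[(-88,-74),(74,92)]: prof("w4",c,2.09,0,(-8,8),r,6,2)
for r in[(-34,-16),(18,34)]: prof("w4",c,2.09,1,(-55,-10,25),r,6,2)
go(.57,.17,.26,180)
E
```

```text
17.1833
-8 [(-88, 11, 163), (-86, 11, 157), (-84, 12, 107), (-80, 41, 116), (-78, 40, 111), (-76, 42, 122)]
8 [(-88, 11, 164), (-86, 11, 158), (-84, 12, 102), (-82, 12, 89), (-80, 16, 132), (-78, 40, 130), (-76, 37, 123)]
-8 [(74, 17, 178), (76, 17, 166), (78, 13, 123), (80, 12, 96), (82, 11, 114), (84, 12, 160), (86, 11, 162), (88, 11, 163), (90, 11, 162)]
8 [(74, 16, 180), (76, 16, 170), (78, 13, 119), (80, 11, 92), (82, 11, 107), (84, 11, 151), (86, 11, 162), (88, 12, 162), (90, 11, 162)]
-55 [(-34, 11, 164), (-32, 11, 159), (-30, 11, 139), (-20, 48, 146), (-18, 52, 166)]
-10 [(-34, 11, 165), (-32, 12, 163), (-26, 32, 163), (-24, 32, 169), (-22, 33, 172), (-20, 42, 169), (-18, 43, 169)]
25 [(-34, 12, 164), (-32, 11, 160), (-24, 33, 170), (-22, 32, 142), (-20, 28, 124), (-18, 29, 173)]
-55 [(18, 45, 118), (20, 34, 131), (22, 33, 155), (24, 18, 65), (26, 11, 82), (28, 11, 148), (30, 11, 164), (32, 11, 164)]
-10 [(18, 38, 124), (20, 33, 131), (22, 33, 173), (24, 24, 78), (26, 11, 66), (28, 11, 139), (30, 11, 162), (32, 12, 163)]
25 [(18, 29, 171), (20, 33, 148), (22, 33, 137), (24, 20, 61), (26, 374, 38), (28, 375, 43), (30, 375, 45), (32, 375, 51)]
row [-9.6, 339.5, 5.8, 0.0, -0.1, -0.0] min rows 9.0
```

The plane now sits centred: heel −81, toe ~+79, sides ±24. Next I'll look at the left side.

>>> {"op": "arm_command", "data": {"moves": [[[0,40,0,0,0,0],[-9,340,5,0,0,0],[-9,340,5,0,0,0],[-9,340,5,0,0,0],[-9,340,5,0,0,0],[-9,340,5,0,0,0],[-9,340,5,0,0,0],[-9,340,5,0,0,0],[-9,340,5,0,0,0],[-9,340,5,0,0,0],[-9,340,5,0,0,0]]]}}

```text
time: 18.1
position: [0.5697, 0.1702, 0.2604]
orientation: [-3.14, -0.002, -3.141]
force: [-0.5, -1.5, 0.2]
grip_width: 0.093
grip_force: 0.0
```

```bash
python3 - <<'E'
from m import *
grab("wrist","w5"); s=state(); print(s["time"])
a,P,T=cloud("w5")
Q=seg(P,(.511,.2615),.02,.08,.15,.06); R=rect(Q[:,:2]); print("shave",R)
c=(.511,.2630)
for r in[(-32,-10),(10,32)]: prof("w5",c,4.9,1,(-22,0,22),r,6,2)
for r in[(-135,-118),(118,135)]: prof("w5",c,4.9,0,(-15,),r,8,2)
print("clamp",slices(seg(P,(.512,.109),.017),(.512,.109),np.radians(2.1),5,45))
go(.511,.263,.1,184.9);go(.511,.263,.018,184.9)
E
```

```text
18.15
shave (array([511.9, 262.3]), array([253.3,  48.8]), 4.81)
-22 [(-32, 12, 170), (-30, 11, 172), (-28, 11, 170), (-26, 11, 119), (-24, 11, 72), (-22, 12, 68), (-20, 12, 87), (-18, 25, 76), (-16, 41, 136), (-14, 46, 144), (-12, 46, 140)]
0 [(-32, 11, 171), (-30, 12, 170), (-28, 11, 128), (-26, 11, 71), (-24, 11, 67), (-22, 12, 67), (-20, 12, 65), (-18, 25, 67), (-16, 39, 97), (-14, 44, 116), (-12, 46, 140)]
22 [(-32, 368, 42), (-30, 367, 37), (-28, 367, 36), (-26, 366, 31), (-24, 361, 29), (-22, 358, 27), (-20, 355, 49), (-18, 353, 67), (-16, 354, 77), (-14, 351, 89), (-12, 350, 92)]
-22 [(10, 31, 145), (12, 31, 143), (14, 31, 141), (16, 31, 131), (18, 28, 146), (20, 28, 160), (22, 27, 129), (24, 12, 116), (26, 12, 75), (28, 11, 60), (30, 12, 55)]
0 [(10, 31, 141), (12, 31, 143), (14, 31, 142), (16, 31, 135), (18, 28, 146), (20, 28, 159), (26, 12, 88), (28, 11, 59), (30, 11, 56)]
22 [(10, 31, 150), (12, 31, 141), (14, 31, 139), (16, 31, 139), (18, 29, 160), (20, 28, 153), (22, 27, 111), (26, 11, 109), (28, 12, 71), (30, 12, 68)]
-15 [(-135, 11, 169), (-133, 11, 160), (-131, 11, 165), (-129, 12, 144), (-127, 37, 129), (-125, 38, 113), (-123, 40, 115), (-121, 40, 118), (-119, 40, 123)]
-15 [(118, 41, 122), (120, 40, 116), (122, 40, 104), (124, 40, 98), (126, 35, 101), (130, 8, 99), (132, 7, 68), (134, 7, 65)]
clamp ('yaw lo/hi', [np.float64(1.49), np.float64(1.18)], 'v lo/hi', [np.float64(-27.0), np.float64(28.8)], 'u ext', array([-64.1,  63.8]))
row [58.7, 94.2, 160.7, -0.1, -0.1, -5.0] min rows 5.0
row [58.6, 94.3, 242.7, -0.1, -0.1, -5.0] min rows 7.0
```

>>> {"op": "arm_command", "data": {"moves": [[[15,25,35,0,0,-1],[59,94,160,0,0,-5],[59,94,160,0,0,-5],[59,94,160,0,0,-5],[59,94,160,0,0,-5],[59,94,160,0,0,-5],[59,94,160,0,0,-5],[59,94,185,0,0,-5],[59,94,210,0,0,-5],[59,94,230,0,0,-5],[59,94,240,0,0,-5],[59,94,244,0,0,-5],[59,94,244,0,0,-5],[59,94,244,0,0,-5]]]}}

```text
time: 19.32
position: [0.5121, 0.2646, 0.0193]
orientation: [3.141, 0.002, -3.055]
force: [-0.1, 0.1, -0.4]
grip_width: 0.093
grip_force: 0.0
```

>>> {"op": "arm_command", "data": {"moves": [[[0,0,0,0,0,0],[0,0,0,0,0,0],[0,0,0,0,0,0],[0,0,0,0,0,0],[0,0,0,0,0,0],[0,0,0,0,0,0],[0,0,0,0,0,0],[0,0,0,0,0,0],[0,0,0,0,0,0]]], "gripper": -0.6, "squeeze": 25}}

```text
time: 20.07
position: [0.511, 0.265, 0.018]
orientation: [-3.141, -0.0, -3.054]
force: [0.2, -2.3, 1.8]
grip_width: 0.0375
grip_force: 1.1
```

```bash
python3 -c "
from h import *
go(.5199,-.1109,.10,182.1);go(.5199,-.1109,.0175,182.1)"
```

```text
row [24.1, -375.2, -81.9, -0.0, -0.0, 2.9] min rows 10.0
row [24.1, -375.2, 0.6, -0.0, -0.0, 2.9] min rows 10.0
```

>>> {"op": "arm_command", "data": {"moves": [[[0,0,0,0,0,0],[0,0,0,0,0,0],[0,0,0,0,0,0]]], "gripper": -0.7}}

```text
time: 20.32
position: [0.511, 0.2648, 0.018]
orientation: [-3.141, -0.0, -3.054]
force: [0.5, -1.3, -0.2]
grip_width: 0.0355
grip_force: 25.0
```

>>> {"op": "arm_command", "data": {"moves": [[[0,0,-15,0,0,0],[0,0,-45,0,0,0],[0,0,-82,0,0,0],[0,0,-82,0,0,0],[3,-30,-82,0,0,0.5],[24,-375,-82,0,0,2.9],[24,-375,-82,0,0,2.9],[24,-375,-82,0,0,2.9],[24,-375,-82,0,0,2.9],[24,-375,-82,0,0,2.9],[24,-375,-82,0,0,2.9],[24,-375,-82,0,0,2.9],[24,-375,-82,0,0,2.9],[24,-375,-82,0,0,2.9],[24,-375,-82,0,0,2.9],[24,-375,-82,0,0,2.9],[24,-375,-50,0,0,2.9],[24,-375,-25,0,0,2.9],[24,-375,-12,0,0,2.9],[24,-375,-6,0,0,2.9]]]}}

```text
time: 21.98
position: [0.5192, -0.108, 0.0219]
orientation: [3.14, -0.003, -3.101]
force: [0.2, 0.4, -3.2]
grip_width: 0.0358
grip_force: 25.0
```

>>> {"op": "arm_command", "data": {"moves": [[[0,0,1.5,0,0,0],[0,0,3,0,0,0],[0,0,4,0,0,0],[0,0,4,0,0,0],[0,0,4,0,0,0]]]}}

```text
time: 22.4
position: [0.5205, -0.1105, 0.0208]
orientation: [-3.141, 0.001, -3.104]
force: [0.1, 1.0, -2.5]
grip_width: 0.0359
grip_force: 25.0
```

>>> {"op": "arm_command", "data": {"moves": [[[0.5,-0.4,1.2,0,0,0],[0.5,-0.4,2,0,0,0],[0.5,-0.4,2.6,0,0,0],[0.5,-0.4,2.8,0,0,0],[0.5,-0.4,2.8,0,0,0]]]}}

```text
time: 22.82
position: [0.5197, -0.1111, 0.0179]
orientation: [-3.141, 0.001, -3.105]
force: [-1.8, 0.5, 7.1]
grip_width: 0.0357
grip_force: 25.0
```

Contact. I'll release, rise and look.

>>> {"op": "arm_command", "data": {"moves": [[[0,0,-0.3,0,0,0],[0,0,-0.3,0,0,0],[0,0,-0.3,0,0,0],[0,0,-0.3,0,0,0],[0,0,-0.3,0,0,0],[0,0,-15,0,0,0],[0,0,-45,0,0,0],[-20,0,-80,0,0,0],[-55,0,-250,0,0,2],[-55,0,-250,0,0,2],[-55,0,-250,0,0,2],[-55,0,-250,0,0,2],[-55,0,-250,0,0,2],[-55,0,-250,0,0,2],[-55,0,-250,0,0,2],[-55,0,-250,0,0,2]]], "gripper": 1}}

```text
time: 24.15
position: [0.5732, -0.1089, 0.2655]
orientation: [3.141, -0.003, -3.139]
force: [-0.3, 0.6, -0.4]
grip_width: 0.0929
grip_force: 0.0
```

```bash
python3 - <<'E'
from m import *
grab("wrist","w6"); s=state(); print(s["time"],s["position"])
a,P,T=cloud("w6"); c=(.5199,-.1109)
Q=seg(P,c,.02,.08,.15,.06); print("shave",rect(Q[:,:2]))
for r in[(-32,-12),(12,32)]: prof("w6",c,2.09,1,(-22,0,22),r,6,2)
for r in[(-138,-120),(120,138)]: prof("w6",c,2.09,0,(-15,),r,6,2)
o=ortho("w6",.37,.67,-.03,-.37); cv2.imwrite("pics/o6.png",o[:,:,::-1])
go(.539,.1102,.1,181.4);go(.539,.1102,.016,181.4)
E
```

```text
24.2 [ 0.57321036 -0.10884516  0.26526423]
shave (array([ 520.2, -112.9]), array([252.7,  47.8]), 2.06)
-22 [(-32, 11, 163), (-30, 11, 163), (-28, 11, 163), (-26, 11, 163), (-24, 11, 156), (-22, 12, 110), (-20, 47, 120), (-18, 47, 130), (-16, 47, 111), (-14, 47, 93)]
0 [(-32, 11, 163), (-30, 11, 163), (-28, 11, 164), (-26, 11, 163), (-24, 11, 157), (-22, 12, 92), (-20, 30, 76), (-18, 38, 88), (-16, 42, 76), (-14, 46, 86)]
22 [(-32, 367, 56), (-30, 367, 59), (-28, 367, 57), (-26, 367, 58), (-24, 367, 56), (-22, 367, 54), (-20, 367, 55), (-18, 367, 55), (-16, 367, 55), (-14, 367, 55)]
-22 [(12, 31, 87), (14, 31, 86), (16, 31, 76), (18, 28, 102), (20, 27, 102), (22, 11, 116), (24, 11, 121), (26, 11, 121), (28, 11, 121), (30, 11, 120)]
0 [(12, 31, 89), (14, 31, 88), (16, 30, 83), (18, 28, 103), (20, 27, 112), (22, 12, 116), (24, 11, 120), (26, 11, 121), (28, 11, 120), (30, 11, 118)]
22 [(12, 367, 55), (14, 367, 55), (16, 367, 55), (18, 367, 54), (20, 367, 56), (22, 367, 55), (24, 367, 53), (26, 367, 56), (28, 366, 53), (30, 367, 56)]
-15 [(-138, 6, 73), (-136, 11, 99), (-134, 12, 117), (-132, 12, 79), (-130, 12, 69), (-128, 36, 97), (-126, 37, 101), (-124, 39, 104), (-122, 40, 114)]
-15 [(120, 41, 75), (122, 39, 69), (124, 38, 71), (126, 36, 56), (130, 11, 55), (132, 12, 108), (134, 11, 126), (136, 6, 64)]
row [33.1, 219.1, 165.5, 0.0, -0.2, -1.3] min rows 7.0
row [32.8, 219.0, 249.4, 0.0, -0.2, -1.3] min rows 8.0
```

View pics/o6.png

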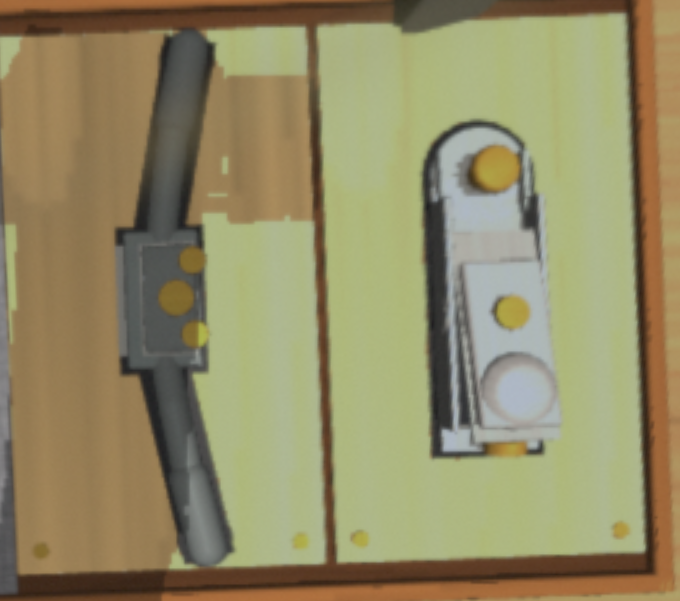

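o6 shows the shave squarely on its outline: block (120–206, 230–372), handle ends at rows 30/565, dark border all round. The plane is also good: even border, toe row 122, heel row 457. Now I'll look at the free clamp outline and the parked clamp.

>>> {"op": "arm_command", "data": {"moves": [[[0,40,0,0,0,0],[0,300,5,0,0,0],[0,300,5,0,0,0],[0,300,5,0,0,0],[0,300,5,0,0,0],[0,300,5,0,0,0],[0,300,5,0,0,0],[0,300,5,0,0,0],[0,300,5,0,0,0],[0,300,5,0,0,0],[0,300,5,0,0,0]]]}}

```text
time: 25.12
position: [0.5736, 0.1891, 0.2612]
orientation: [-3.14, -0.002, -3.141]
force: [0.5, -0.9, -0.0]
grip_width: 0.0927
grip_force: 0.0
```

```bash
python3 - <<'E'
from m import *
grab("wrist","w7"); s=state(); print(s["time"],s["position"])
a,P,T=cloud("w7"); c=(.512,.109)
print("clamp",slices(seg(P,c,.017),c,np.radians(2.1),5,45))
for r in[(-72,-56),(56,72)]: prof("w7",c,2.09,0,(-14,14),r,6,2)
# dark clamp outline
v=a.max(-1); m=((v<75)&(abs(P[...,0]-.506)<.1)&(abs(P[...,1]-.269)<.074)&(abs(P[...,2]-.0112)<.006)).astype(np.uint8)
n,l,st,_=cv2.connectedComponentsWithStats(cv2.morphologyEx(m,cv2.MORPH_OPEN,np.ones((3,3)))); j=1+np.argmax(st[1:,4]); ys,xs=np.nonzero(l==j)
L=local(onz("wrist",np.c_[xs,ys],.0112,T),(.506,.2692),np.radians(2.09))
print("outline u",np.percentile(L[:,0],[.3,99.7]).round(1),"v body",np.percentile(L[abs(L[:,0]-20)<15,1],[1,99]).round(1), "v at -52",np.percentile(L[abs(L[:,0]+52)<6,1],[1,99]).round(1),"v at -18",np.percentile(L[abs(L[:,0]+18)<6,1],[1,99]).round(1))
go(.5388,.1102,.1,182.1);go(.5388,.1102,.0168,182.1)
E
```

```text
25.1667 [0.57381054 0.18885077 0.26151199]
clamp ('yaw lo/hi', [np.float64(1.97), np.float64(1.33)], 'v lo/hi', [np.float64(-27.2), np.float64(28.9)], 'u ext', array([-64.5,  63.8]))
-14 [(-72, 11, 121), (-70, 11, 116), (-66, 37, 81), (-64, 37, 73), (-62, 37, 73), (-60, 37, 73), (-58, 37, 73)]
14 [(-72, 11, 126), (-70, 12, 106), (-64, 37, 72), (-62, 37, 74), (-60, 37, 74), (-58, 37, 74)]
-14 [(56, 37, 121), (58, 38, 122), (60, 37, 122), (62, 37, 121), (64, 36, 113), (68, 12, 158), (70, 11, 167)]
14 [(56, 37, 75), (58, 37, 77), (60, 37, 72), (62, 37, 74), (64, 11, 95), (66, 11, 106), (68, 11, 110), (70, 12, 123)]
outline u [-67.4  40.3] v body [-30.1  30.1] v at -52 [-28.3  30.6] v at -18 [-25.9  73.5]
row [34.8, -78.4, 161.7, -0.1, -0.1, -2.1] min rows 5.0
row [34.7, -78.3, 244.9, -0.1, -0.1, -2.1] min rows 7.0
```

>>> {"op": "arm_command", "data": {"moves": [[[10,-20,35,0,0,-1],[35,-78,160,0,0,-2.1],[35,-78,160,0,0,-2.1],[35,-78,160,0,0,-2.1],[35,-78,160,0,0,-2.1],[35,-78,160,0,0,-2.1],[35,-78,160,0,0,-2.1],[35,-78,185,0,0,-2.1],[35,-78,210,0,0,-2.1],[35,-78,230,0,0,-2.1],[35,-78,240,0,0,-2.1],[35,-78,244,0,0,-2.1],[35,-78,245,0,0,-2.1],[35,-78,245,0,0,-2.1]]]}}

```text
time: 26.33
position: [0.5399, 0.1134, 0.0183]
orientation: [3.141, 0.002, -3.103]
force: [-0.3, -0.3, -0.1]
grip_width: 0.0931
grip_force: 0.0
```

>>> {"op": "arm_command", "data": {"moves": [[[0,0,0,0,0,0],[0,0,0,0,0,0],[0,0,0,0,0,0],[0,0,0,0,0,0],[0,0,0,0,0,0],[0,0,0,0,0,0],[0,0,0,0,0,0],[0,0,0,0,0,0]]], "gripper": -0.3, "squeeze": 25}}

```text
time: 27.0
position: [0.5392, 0.1127, 0.0174]
orientation: [-3.141, 0.0, -3.103]
force: [-0.6, -1.7, 4.5]
grip_width: 0.0568
grip_force: 25.0
```

```bash
python3 -c "
from h import *
x,y,_=state()['position']; d=((x-.5118)**2+(y-.1099)**2)**.5; print(d,x,y)
c=(.5060+d*.9993,.2692+d*.0365)
go(*c,.1,182.1);go(*c,.018,182.1)"
```

```text
0.027495879708681264 0.5391540068569425 0.11268957162026995
row [-0.4, 157.6, -82.6, -0.0, 0.0, 0.1] min rows 5.0
row [-0.4, 157.6, -0.6, -0.0, 0.0, 0.1] min rows 4.0
```

>>> {"op": "arm_command", "data": {"moves": [[[0,0,-15,0,0,0],[0,0,-45,0,0,0],[0,0,-80,0,0,0],[0,0,-80,0,0,0],[0,30,-80,0,0,0.1],[0,65,-80,0,0,0.1],[0,100,-80,0,0,0.1],[0,135,-80,0,0,0.1],[-0.4,157.5,-80,0,0,0.1],[-0.4,157.5,-80,0,0,0.1],[-0.4,157.5,-80,0,0,0.1],[-0.4,157.5,-50,0,0,0.1],[-0.4,157.5,-25,0,0,0.1],[-0.4,157.5,-12,0,0,0.1],[-0.4,157.5,-6,0,0,0.1],[-0.4,157.5,-3,0,0,0.1],[-0.4,157.5,-2,0,0,0.1],[-0.4,157.5,-2,0,0,0.1],[-0.4,157.5,-2,0,0,0.1]]]}}

```text
time: 28.58
position: [0.5338, 0.2704, 0.0201]
orientation: [3.141, 0.001, -3.105]
force: [-1.0, 0.5, -2.3]
grip_width: 0.0566
grip_force: 25.0
```

>>> {"op": "arm_command", "data": {"moves": [[[0,0,0.7,0,0,0],[0,0,1.2,0,0,0],[0,0,1.5,0,0,0],[0,0,1.5,0,0,0]]]}}

```text
time: 28.92
position: [0.5333, 0.2705, 0.018]
orientation: [3.141, 0.0, -3.104]
force: [1.5, 0.2, -2.1]
grip_width: 0.0567
grip_force: 25.0
```

>>> {"op": "arm_command", "data": {"moves": [[[0,0,0.5,0,0,0],[0,0,1,0,0,0],[0,0,1,0,0,0]]]}}

```text
time: 29.17
position: [0.5333, 0.2705, 0.0175]
orientation: [3.142, 0.0, -3.104]
force: [-1.3, -1.4, 6.5]
grip_width: 0.0567
grip_force: 25.0
```

Down. I'll release, rise and look.

>>> {"op": "arm_command", "data": {"moves": [[[0,0,-0.3,0,0,0],[0,0,-0.3,0,0,0],[0,0,-0.3,0,0,0],[0,0,-0.3,0,0,0],[0,0,-15,0,0,0],[0,0,-45,0,0,0],[-20,-30,-80,0,0,0],[-40,-90,-245,0,0,2],[-40,-90,-245,0,0,2],[-40,-90,-245,0,0,2],[-40,-90,-245,0,0,2],[-40,-90,-245,0,0,2],[-40,-90,-245,0,0,2],[-40,-90,-245,0,0,2],[-40,-90,-245,0,0,2]]], "gripper": 1}}

```text
time: 30.42
position: [0.5757, 0.1821, 0.2607]
orientation: [-3.141, -0.001, -3.139]
force: [0.2, 0.6, -0.6]
grip_width: 0.0926
grip_force: 0.0
```

```bash
python3 - <<'E'
from m import *
grab("wrist","w8"); s=state(); print(s["time"],s["position"],s["force"])
a,P,T=cloud("w8"); c=(.506,.2692)
print("clamp",slices(seg(P,c,.017),c,np.radians(2.1),5,45))
for r in[(-72,-60),(60,76)]: prof("w8",c,2.09,0,(-14,14),r,6,2)
o=ortho("w8",.37,.67,.37,-.03); cv2.imwrite("pics/o8.png",o[:,:,::-1])
for f,p in(("w1","w1"),("w8","w8")):
    a,P,T=cloud(f)
    q=seg(P,(.445,-.004),.025,.06,.07,.035); print("cork",rect(q[:,:2]))
E
```

```text
30.4667 [0.57553447 0.18233379 0.2602213 ] [-0.12929419 -0.32569017 -0.17625883]
clamp ('yaw lo/hi', [np.float64(2.58), np.float64(2.11)], 'v lo/hi', [np.float64(-28.6), np.float64(27.4)], 'u ext', array([-64.8,  63.5]))
-14 [(-72, 11, 156), (-70, 11, 132), (-66, 37, 91), (-64, 37, 107), (-62, 37, 109)]
14 [(-72, 11, 152), (-66, 36, 109), (-64, 37, 107), (-62, 37, 108)]
-14 [(60, 37, 84), (62, 36, 78), (64, 36, 75), (66, 12, 67), (68, 12, 105), (70, 11, 117), (72, 11, 118), (74, 11, 118)]
14 [(60, 37, 90), (62, 37, 82), (68, 12, 88), (70, 11, 126), (72, 11, 130), (74, 11, 129)]
cork (array([437.3,  -5.7]), array([89.3, 41.2]), -0.26)
cork (array([436.8,  -5.6]), array([90. , 41.2]), -0.7)
```

View pics/o8.png

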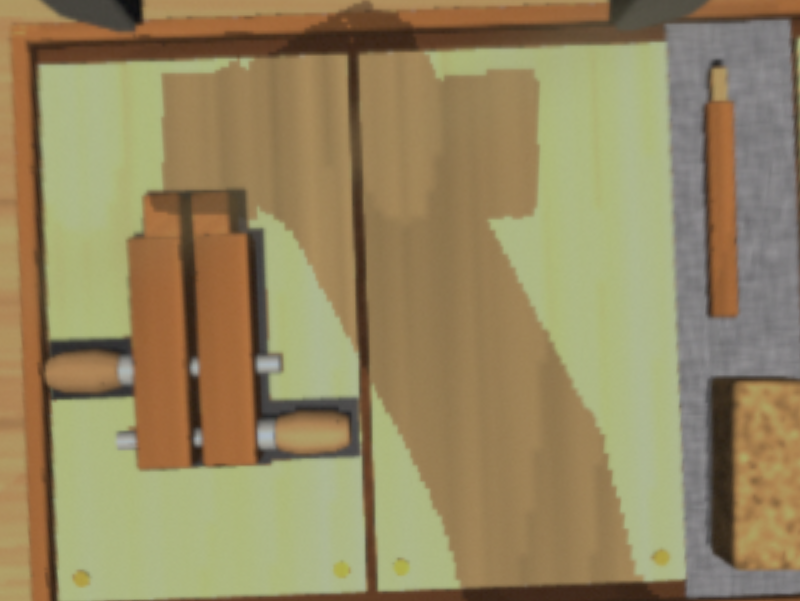

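o8 shows the clamp centred on its outline: jaws (130–265, 190–468), stub handles within the dark stubs, within about 1 mm. The cork and pencil have not moved. Handing in.

```bash
python3 -c "
from bench import ticket
print(ticket.hand_in())"
```

```text
the job is handed in; nothing more can be done
None
```

I handed the job in at about 30 s of the 99 s limit: the block plane, spokeshave and wooden handscrew clamp each lie flat on their own outline, the right way round and centred to about 1 mm by my last camera checks, and the cork and pencil are where they were.

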